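# Close up a tube row in the gluing cradle

### The job

The five tube sections lying in a row in the V-shaped gluing cradle have to be closed up against its end plate: with the fingertips, push on the closed base at the back of the row so that the whole row slides along together, without opening up and without being lifted, until the front ring is fully home against the plate. Only then swing the wooden keeper across behind the base as far as it goes, so the row cannot creep back. Lift nothing, and leave the bottle, cup, pot and spare ring where they stand.

Things in the scene. Friction and masses are not known exactly. Their poses are not given: they have to be found in the camera images.
- jig: gluing cradle, fixed: plywood board 140 x 400 x 9 mm (x -55 to 85, y -165 to 235) with a straight 90 degree V-trough on it. Origin: on the table surface under the trough's centre line. y points along the trough towards the end plate (the way to push), x level to the right of that (away from the robot at yaw 0), z up. 'Cradle frame' below means this frame
- stop (a point): centre of the end plate's face, 54 mm above the table, at y = 190 mm on the centre line (x = 0) of the cradle frame. The plate is plywood, 86 mm wide, its top 87 mm above the table
- mouth (a point): the trough's open back end, on the axis of the row (x = 0, 54 mm above the table) at y = -150 mm in the cradle frame. All along, the trough's two strips have their top edges 42 mm above the table, 26 mm either side of the centre line (30 mm over the outside); the row's axis is 54 mm and its top 81 mm above the table
- ring1_mid (a point): dark-brown MDF tube section lying on its side in the trough, 54 mm outside diameter, 40 mm long, open at both ends: the front one of the row; home when it touches the plate, its centre then at y = 170 mm in the cradle frame. This point: its centre, on its axis. At the start the row lies 50 to 110 mm short of the plate, its sections touching to half a millimetre
- ring2_mid (a point): dark-brown MDF tube section lying on its side in the trough, 54 mm outside diameter, 40 mm long, the second of the row. This point: its centre, on its axis
- ring3_mid (a point): dark-brown MDF tube section lying on its side in the trough, 54 mm outside diameter, 40 mm long, the third of the row. This point: its centre, on its axis
- ring4_mid (a point): dark-brown MDF tube section lying on its side in the trough, 54 mm outside diameter, 40 mm long, the fourth of the row. This point: its centre, on its axis
- base_mid (a point): dark-brown MDF tube section lying on its side in the trough, 54 mm outside diameter, 40 mm long, the last of the row, its back face closed by a flat disc; with the row home its centre is at y = 10 mm in the cradle frame. This point: its centre, on its axis. Each section weighs 20 to 50 g; the row slides at about 1 to 2 N
- base_back (a point): the centre of the closed flat back face of the base section (54 mm disc), 54 mm above the table: the place to push. With the row home it is at y = -10 mm in the cradle frame, where the row comes up solid
- keeper (a joint): the keeper, a wooden turn-button pivoted at the trough's right (+x): a bar 18 mm wide, 48 to 66 mm above the table. Value in rad: 0 = along the trough, free end pointing away from the end plate; negative = free end outward (+x); 1.57 = fully across behind the base, at its stop; grows clockwise seen from above. Starts at -0.6 to 0; moves at about 1 N at its end, stays where left
- keeper_pivot (a point): the keeper's pivot axis, half-way up the bar (57 mm above the table), at x = 55, y = -22.5 mm in the cradle frame, on a post 26 x 36 mm and 47 mm high. With the row home the keeper passes behind the base with 3 to 4 mm to spare
- keeper_tip (a point): the keeper's rounded free end, 75 mm from the pivot, half-way up the bar (57 mm above the table)
- glue: white plastic glue bottle, 54 mm diameter, 150 mm high, upright; a bystander. Origin: centre of its underside
- cup: clear plastic cup, 76 mm across the rim, 110 mm high, upright and empty; a bystander. Origin: centre of its underside
- pot: finished dark-brown MDF pen pot, 60 mm diameter, 85 mm high, upright; a bystander. Origin: centre of its underside
- spare: spare dark-brown MDF ring section, 54 mm diameter, 40 mm high, standing on end on the table; a bystander. Origin: centre of its underside
Things that resemble listed ones, but are neither listed nor needed, are in the scene too. Leave any yellow look-alike of the part that bears base_mid alone.

How it is judged:
On the way, in this order (a step that is already met when the one before it is completed fails the run):
1. the row is home against the end plate, closed up, with the keeper still open (below 0.8 rad) (y of ring1_mid in the frame of jig above 0.167 m and y of base_mid in the frame of jig between 0.006 and 0.016 m and x of ring1_mid in the frame of jig between -0.005 and 0.005 m and height (world z) of each of ring1_mid, ring2_mid, ring3_mid, ring4_mid, base_mid below 0.0582 m and x of ring2_mid in the frame of jig between -0.005 and 0.005 m and x of ring3_mid in the frame of jig between -0.005 and 0.005 m and x of ring4_mid in the frame of jig between -0.005 and 0.005 m and x of base_mid in the frame of jig between -0.005 and 0.005 m and value of joint keeper below 0.8 rad), for 0.2 s.
2. the keeper is swung fully across behind the base (y of ring1_mid in the frame of jig above 0.167 m and y of base_mid in the frame of jig between 0.006 and 0.016 m and x of ring1_mid in the frame of jig between -0.005 and 0.005 m and height (world z) of each of ring1_mid, ring2_mid, ring3_mid, ring4_mid, base_mid below 0.0582 m and x of ring2_mid in the frame of jig between -0.005 and 0.005 m and x of ring3_mid in the frame of jig between -0.005 and 0.005 m and x of ring4_mid in the frame of jig between -0.005 and 0.005 m and x of base_mid in the frame of jig between -0.005 and 0.005 m and value of joint keeper above 1.45 rad), for 0.2 s.
At the end, for the whole second after the job is handed in: the front ring is within 3 mm of the end plate, the base within 4 mm of its home place, so the row is closed; all five sections lie at rest in the V (centres within 5 mm of the centre line and not raised by 4 mm); the keeper is across at 1.45 rad or more (all of step 2 and linear speed of each of ring1, ring2, ring3, ring4, base below 0.01 m/s); the robot touches nothing.
It fails at once if a section is lifted (raised by more than 8 mm) or leaves the trough (height (world z) of any of ring1_mid, ring2_mid, ring3_mid, ring4_mid, base_mid above 0.0622 m or height (world z) of any of ring1_mid, ring2_mid, ring3_mid, ring4_mid, base_mid below 0.0442 m or x of any of ring1_mid, ring2_mid, ring3_mid, ring4_mid, base_mid in the frame of jig above 0.012 m or x of any of ring1_mid, ring2_mid, ring3_mid, ring4_mid, base_mid in the frame of jig below -0.012 m).
It fails at once if the row opens up: front ring and base more than 8 mm further apart than when touching (distance between ring1_mid and base_mid above 0.168 m).
It fails at once if a bystander is moved by more than 20 mm or tipped (distance of any of glue, cup, pot, spare from where it was at the start of the episode above 0.02 m or angle between any of glue, cup, pot, spare's own z axis and vertical above 0.35 rad).
It also fails if it takes over 51 s, if anything falls off the work surface, if the arm or the gripper's body presses on something with over 40 N, if the wrist force passes 120 N, or if a joint passes its speed limit or range.

### The arm

A 6-joint arm with a two-finger parallel gripper is mounted at the origin on the work surface. World frame = base frame: x ahead of the robot, y to its left, z up, the work surface at z = 0. Lengths are in m, angles in rad, forces in N, time in s.
With the tool pointing down it reaches from about 0.35 to 0.85 m from the base axis. Payload 8.1 kg.
Tool frame: the origin (TCP) lies midway between the tips of the shut fingers; the grasp point (between the pads) lies 19 mm behind it; z points along the fingers, y is the line along which they close (so a half turn about z gives the same grasp; the last joint's range is limited). The gripper opens to 93 mm and grips with 3 to 60 N. Pads are 15 mm wide; open, the fingers measure 128 mm over their backs; the gripper's body (75 mm by 188 mm) begins 65 mm behind the grasp point.
Start: joints at [1.229, 0.13, 1.488, -0, 1.523, -0.085], TCP at [0.152, 0.58, 0.184] pointing down, gripper open.
Joint ranges: [-2.96, 2.96], [-0.89, 2.26], [0.02, 2.5], [-1.34, 4.48], [0, 2.73], [-2.66, 2.66]. Speed limits (rad/s): [2.39, 2.39, 2.79, 3.14, 3.14, 3.14].

### API

Orientations are given as a rotation vector (axis times angle).
In Python, from bench import move_to, move_linear, move_joints, open_jaws, close_gripper, hold, ik, grab_frame, camera_model, PlanningError, job_done, cut_out, get_time, get_joint_pos, get_joint_vel, get_joint_efforts, get_tool_pos, get_tool_rot, get_wrist_force, get_moment, get_width, get_finger_force gives the robot as it stands. Calls block until the motion is done:
- move_to(position, orientation): joint-space move of the TCP to a pose.
- move_linear(position, max_speed=0.15, frame=None, contact_N=None): straight line of the TCP; frame=None keeps the orientation; max_speed is the mean speed in m/s. With contact_N (N) it stops when the force on the tool has changed by that much, and returns True; else False.
- move_joints(angles): joint-space move.
- open_jaws() and close_gripper(force=None): open the fingers fully, or close them until they stop; force is the grip in N (None keeps the last).
- hold(seconds).
- ik(position, orientation): joint angles nearest the present ones, or None.
- grab_frame(name): name is "side" or "top"; returns the picture (480x640x3 uint8, red, green, blue); there is no depth.
- camera_model(name): a dict with "vfov" (degrees; the focal length in pixels is half the picture's height over the tangent of half this angle, whatever the lens; pixels are square), "cx", "cy" (the principal point, pixels), "R" (3x3) and "t" (3): a world point X has camera coordinates R X + t. Camera axes: x right, y down, z forward; pixel columns grow to the right and rows downward; lengths in m; the calibration is good to about 2 mm. A picture is of the moment at which its call begins. camera_model takes no time and is no camera call.
A pose or a line that the arm cannot do raises PlanningError and nothing moves.
- job_done(): hands the job in; it is judged then, once.
Trained networks look in the newest picture that a camera, given by its name, has taken for a name from the list of things; names that differ only in an ending like _2 or _b are one class to them, and where a whole thing is asked for, a point or a joint stands for the part that bears it (a point fixed in the world has none). Each returns a list of dicts, best first, with "score" (0 to 1); they miss things now and then, are a little off and sometimes report something else, mostly with a low value. They report only what shows in the picture. A call takes as long as a camera call. They do not tell look-alikes from the thing itself.
- cut_out(thing, camera): "pixels" (480x640 bool, what is visible of it) and "centre" ([column, row] in pixels, amid what is visible of it).
Readings, each from a call of its own:
- get_time(): time.
- get_joint_pos(): joint angles.
- get_joint_vel(): joint speeds.
- get_joint_efforts(): joint torques, N m.
- get_tool_pos(): TCP position.
- get_tool_rot(): TCP orientation.
- get_wrist_force(): force on the tool from outside, world axes, zero at the start.
- get_moment(): the same for the moment, N m.
- get_width(): finger opening in m.
- get_finger_force(): force on a finger pad.
Only numpy, scipy, OpenCV 4.12 (cv2) and the standard library are available. Lean on these libraries where they do the work, as an engineer would, in place of code of your own. Each camera call takes 0.05 s, during which the arm holds its last target. There are 200 camera calls.

## Working session

There is one attempt and no reset: what is moved stays moved. The work goes in short steps, each a Python script; the robot and the scene stay as the last script left them, time stands still between calls to the robot, and variables do not carry over. Pictures are saved under pics/ and viewed, at most 12 in all, crops included, and the job is handed in when it is done.

```bash
mkdir -p pics; cat > h.py <<'E'
import numpy as np, cv2
from bench import *
def snap(c,f):
    im=grab_frame(c); cv2.imwrite('pics/'+f,cv2.cvtColor(im,cv2.COLOR_RGB2BGR)); return im
def ray(c,p):
    m=camera_model(c); f=240/np.tan(np.radians(m['vfov'])/2)
    R=np.array(m['R']);t=np.array(m['t'])
    d=R.T@np.array([(p[0]-m['cx'])/f,(p[1]-m['cy'])/f,1]); return -R.T@t,d/np.linalg.norm(d)
def onz(c,p,z):
    o,d=ray(c,p); return o+d*(z-o[2])/d[2]
def proj(c,X):
    m=camera_model(c); f=240/np.tan(np.radians(m['vfov'])/2)
    q=np.array(m['R'])@np.array(X)+np.array(m['t']); return np.array([m['cx']+f*q[0]/q[2],m['cy']+f*q[1]/q[2]])
def tri(pa,pb):
    (o1,d1),(o2,d2)=ray('top',pa),ray('side',pb)
    s=np.linalg.lstsq(np.c_[d1,-d2],o2-o1,rcond=None)[0]
    a,b=o1+d1*s[0],o2+d2*s[1]; return (a+b)/2,np.linalg.norm(a-b)
E
python3 - <<'E'
from h import *
for c in('top','side'):
    snap(c,c+'0.png'); m=camera_model(c); print(c,m['vfov'],m['cx'],m['cy'],np.round(m['R'],3).tolist(),m['t'])
    for n in('jig','ring1_mid','base_mid','keeper','glue','cup','pot','spare'):
        for d in cut_out(n,c)[:7]: print(c,n,round(d['score'],2),np.round(d['centre']),d['pixels'].sum(),onz(c,d['centre'],.054).round(3))
print(get_time(),get_tool_rot())
E
```

```text
top 50.09484249492172 326.67628472078536 240.8835463113111 [[-0.002, -1.0, -0.006], [-0.995, 0.003, -0.097], [0.097, 0.006, -0.995]] [-0.00175029  0.59778057  1.14500096]
top jig 0.6 [281. 261.] 8401 [0.551 0.098 0.054]
top jig 0.46 [318. 230.] 349 [0.62  0.015 0.054]
top ring1_mid 0.91 [269. 278.] 456 [0.512 0.126 0.054]
top ring1_mid 0.6 [379. 154.] 797 [ 0.792 -0.124  0.054]
top base_mid 0.94 [335. 177.] 400 [ 0.741 -0.022  0.054]
top base_mid 0.92 [338. 257.] 472 [ 0.56  -0.03   0.054]
top base_mid 0.9 [422. 271.] 388 [ 0.527 -0.214  0.054]
top base_mid 0.7 [319. 351.] 472 [0.353 0.013 0.054]
top keeper 0.73 [316. 229.] 311 [0.623 0.02  0.054]
top glue 0.7 [378. 155.] 780 [ 0.791 -0.121  0.054]
top cup 0.81 [487. 205.] 1266 [ 0.675 -0.364  0.054]
top pot 0.87 [380. 152.] 711 [ 0.797 -0.125  0.054]
top pot 0.65 [318. 227.] 323 [0.626 0.015 0.054]
top spare 0.78 [265. 160.] 304 [0.781 0.137 0.054]
top spare 0.45 [268. 279.] 469 [0.511 0.128 0.054]
side 54.323698868311546 321.1537429852741 233.5850211254417 [[0.74, -0.672, 0.015], [-0.381, -0.438, -0.814], [0.554, 0.597, -0.58]] [-0.44572805  0.27961792  0.82861071]
side jig 0.66 [278. 252.] 4977 [0.485 0.019 0.054]
side ring1_mid 0.67 [259. 222.] 327 [0.524 0.147 0.054]
side base_mid 0.75 [363. 306.] 671 [ 0.504 -0.233  0.054]
side base_mid 0.75 [364. 228.] 356 [ 0.704 -0.045  0.054]
side base_mid 0.64 [314. 250.] 478 [ 0.551 -0.031  0.054]
side base_mid 0.62 [233. 290.] 455 [ 0.336 -0.021  0.054]
side keeper 0.83 [320. 232.] 334 [0.612 0.015 0.054]
side keeper 0.45 [271. 230.] 314 [0.528 0.102 0.054]
side glue 0.95 [192. 196.] 898 [0.461 0.37  0.054]
side pot 0.73 [322. 230.] 321 [0.618 0.017 0.054]
side pot 0.7 [412. 231.] 920 [ 0.785 -0.131  0.054]
side spare 0.66 [336. 202.] 371 [0.736 0.09  0.054]
0.9 [4.02281663e-01 3.11571816e+00 7.87634764e-05]
```

View pics/top0.png

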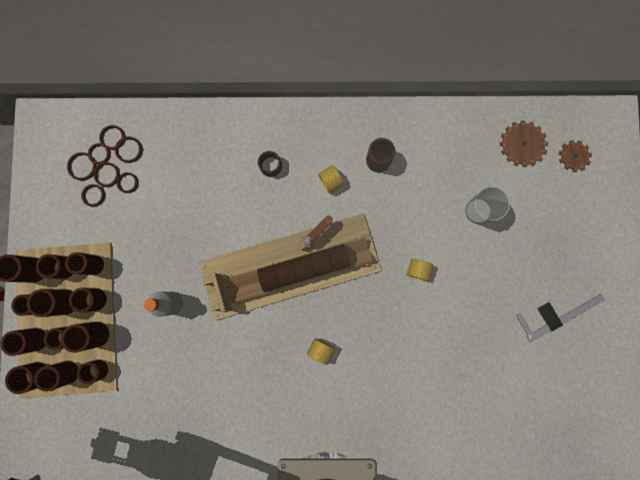

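View pics/side0.png

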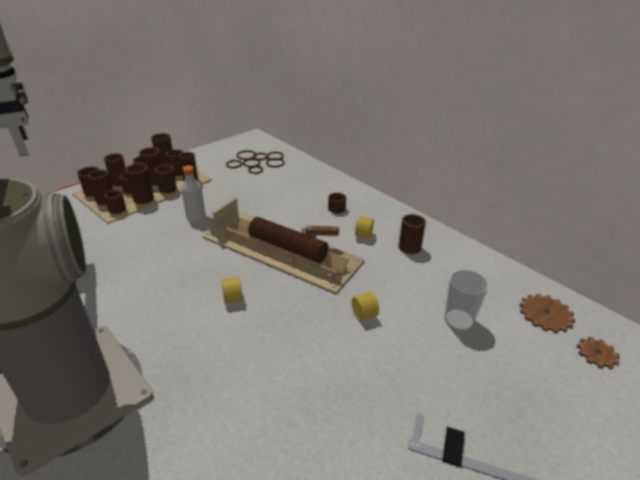

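Candidates for the base: the brown one at the right end of the row in the trough, top (338,257); yellow decoys at top (335,177), (422,271) and (319,351); and the loose brown spare at (270,163). I choose the brown one in the trough. Next is a close crop to check that and get the board corners.

```bash
python3 - <<'E'
import cv2
a=cv2.imread('pics/top0.png')[205:325,195:390]; cv2.imwrite('pics/c1.png',cv2.resize(a,None,fx=4,fy=4,interpolation=cv2.INTER_CUBIC))
a=cv2.imread('pics/side0.png')[190:295,195:370]; cv2.imwrite('pics/c2.png',cv2.resize(a,None,fx=4.5,fy=4.5,interpolation=cv2.INTER_CUBIC))
E
```

```text
(no output)
```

View pics/c1.png

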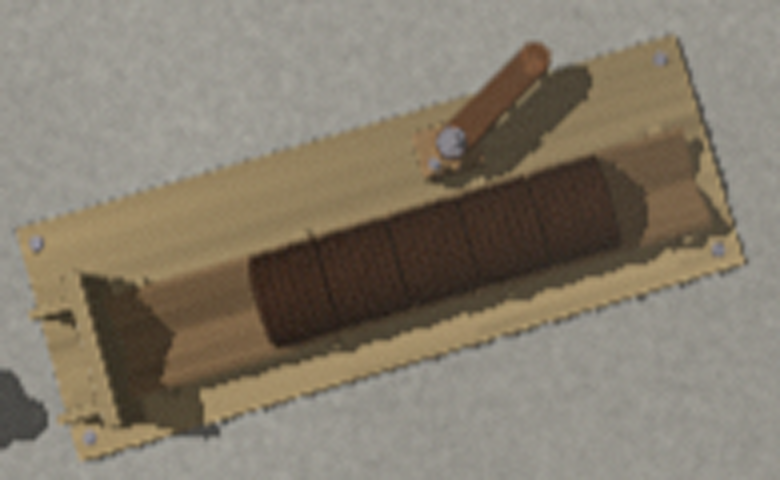

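View pics/c2.png

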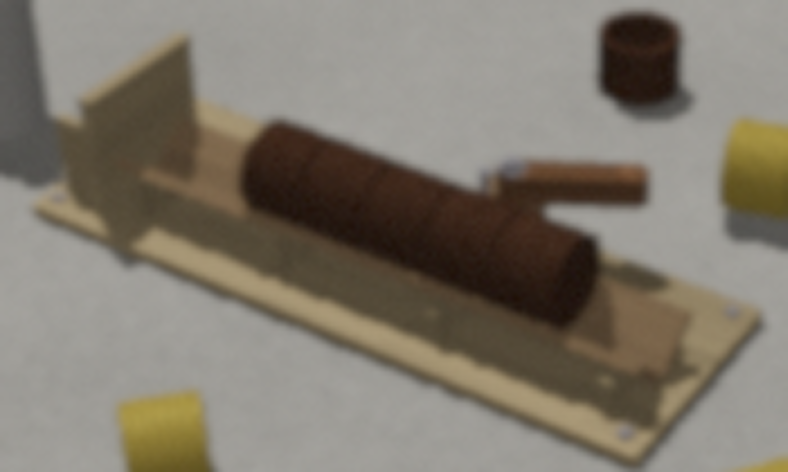

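The crops show the brown row in the trough. The closed base is at the right end (c1 about (607,200)) and the plate at the left. The keeper is open: pivot c1 (452,141), tip (537,52). I'll fit the cradle pose from the corners in both views.

```bash
cat > fit.py <<'E'
from h import *
from scipy.optimize import least_squares
T=lambda p:(np.array(p)+.5)/4-.5+[195,205]
S=lambda p:(np.array(p)+.5)/4.5-.5+[195,190]
obs=[('top',T((677,36)),(.085,-.165)),('top',T((746,264)),(-.055,-.165)),('top',T((88,461)),(-.055,.235)),('top',T((15,230)),(.085,.235)),
('side',S((35,208)),(-.055,.235)),('side',S((635,463)),(-.055,-.165)),('side',S((762,318)),(.085,-.165))]
def W(p,l):
    c,s=np.cos(p[2]),np.sin(p[2]); return np.array([p[0]+c*l[0]-s*l[1],p[1]+s*l[0]+c*l[1],l[2]])
def res(p): return np.ravel([proj(c,W(p,(*l,.009)))-o for c,o,l in obs])
r=least_squares(res,[.55,.06,.3]); P=r.x
def L(X):
    c,s=np.cos(P[2]),np.sin(P[2]); d=X[:2]-P[:2]; return np.array([c*d[0]+s*d[1],-s*d[0]+c*d[1],X[2]])
E
python3 - <<'E'
from fit import *
print(P,r.fun.round(1))
print('base top',L(onz('top',T((607,200)),.081)),'front',L(onz('top',T((262,300)),.081)))
for n,a,b in(('tip top',(537,48),(645,172)),('pivot',(452,141),(515,168)),('base top back',(597,157),(594,240)), ('plate +x',(80,272),(188,37)),('plate -x',(120,425),(82,102))):
    X,e=tri(T(a),S(b)); print(n,L(X).round(4),round(e,4))
for n,l in(('glue',(192,196)),): print(L(onz('side',l,.07)))
for z in(.0,.15): print('glue top',z,onz('top',(152,305),z))
print(W(P,(0,-.15,.054)),W(P,(.055,-.0225,.057)))
E
```

```text
[0.53491012 0.0428906  0.28323758] [ 0.7  0.3  1.   0.9 -1.5  0.9  1.   0.1 -0.6 -1.2  0.4 -1.1  1.1 -2. ]
base top [ 0.0016066  -0.09335496  0.081     ] front [0.00223768 0.10165157 0.081     ]
tip top [ 0.0952 -0.0811  0.0615] 0.0001
pivot [ 0.0582 -0.021   0.0632] 0.0004
base top back [ 0.0256 -0.0935  0.0642] 0.0052
plate +x [0.0439 0.1929 0.0832] 0.002
plate -x [-0.0423  0.1941  0.0849] 0.004
[0.00299626 0.31342318 0.07      ]
glue top 0.0 [0.45226641 0.40240386 0.        ]
glue top 0.15 [0.4562925  0.35075164 0.15      ]
[ 0.57682997 -0.10113275  0.054     ] [0.59400666 0.03665771 0.057     ]
```

```bash
cat >> fit.py <<'E'
from scipy.spatial.transform import Rotation as Ro
P=P.copy(); c_,s_=np.cos(P[2]),np.sin(P[2]); P[:2]+=.0015*np.array([c_,s_])  # trough/pivot/plate all showed about +2 mm in x
XJ=np.array([c_,s_,0]);YJ=np.array([-s_,c_,0]);ZW=np.array([0,0,1.])
def ori(tilt,sgn,a=0):   # fingers tip forward (+y of cradle) by tilt; a turns tool about vertical
    z=-np.cos(tilt)*ZW+np.sin(tilt)*YJ; y=sgn*XJ; x=np.cross(y,z)
    return (Ro.from_rotvec([0,0,a])*Ro.from_matrix(np.c_[x,y,z])).as_rotvec()
E
python3 - <<'E'
from fit import *
for s in(1,-1):
    for y in(-.13,-.017): print(s,y,ik(W(P,(0,y,.047)),ori(.26,s)))
s=min((1,-1),key=lambda s:abs(ik(W(P,(0,-.13,.047)),ori(.26,s))[5]))
close_gripper(10)
p=get_tool_pos(); move_linear([p[0],p[1],.28],.2)
move_to(W(P,(0,-.132,.26)),ori(.26,s))
move_linear(W(P,(0,-.132,.13)),.2); move_linear(W(P,(0,-.132,.047)),.1)
snap('top','top1.png'); snap('side','side1.png')
print(s,get_time(),L(get_tool_pos()),get_wrist_force(),get_width())
a=cv2.imread('pics/top1.png')[205:325,195:390]; b=cv2.imread('pics/side1.png')[190:295,195:370]
cv2.imwrite('pics/c3.png',np.vstack([cv2.resize(a,(480,295)),cv2.resize(b,(480,288))]))
E
```

```text
1 -0.13 [-0.37683173  0.3228916   1.54837162  0.20643263  1.43493216 -0.70505343]
1 -0.017 [-0.21938178  0.18708228  1.709073    0.23160161  1.37804374 -0.56232838]
-1 -0.13 [-0.37683173  0.3228916   1.54837162  0.20643263  1.43493216  2.43653923]
-1 -0.017 [-0.21938178  0.18708228  1.709073    0.23160161  1.37804374  2.57926428]
1 7.6833 [ 0.00065368 -0.1325094   0.04803429] [ 0.39430323 -0.73085074  0.53932688] 0.000726094563753746
```

View pics/c3.png

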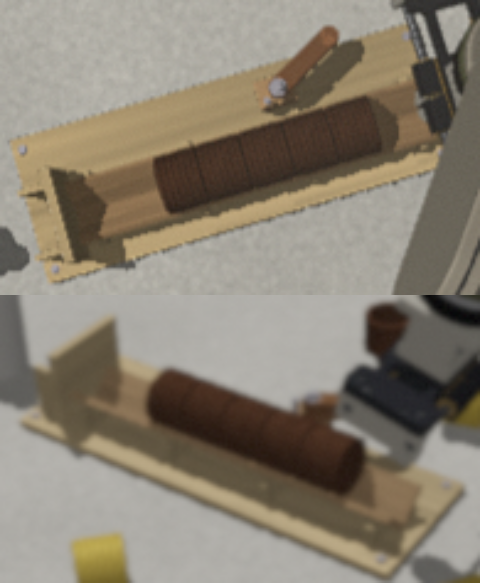

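The closed fingertips stand behind the base inside the trough (top crop about (430,95)), clear of the keeper. I'll push now.

```bash
python3 - <<'E'
from fit import *
h=move_linear(W(P,(0,-.03,.047)),.03,contact_N=10)
print(h,get_time(),L(get_tool_pos()),get_wrist_force())
if not h:
    h=move_linear(W(P,(0,-.006,.047)),.015,contact_N=8); print(h,get_time(),L(get_tool_pos()),get_wrist_force())
hold(.3); print(L(get_tool_pos()),get_wrist_force())
snap('top','top2.png'); snap('side','side2.png')
a=cv2.imread('pics/top2.png')[205:325,195:390]; b=cv2.imread('pics/side2.png')[190:295,195:370]
cv2.imwrite('pics/c4.png',np.vstack([cv2.resize(a,(480,295)),cv2.resize(b,(480,288))]))
E
```

```text
False 11.2333 [ 0.00030812 -0.03023561  0.04738544] [ 1.39188841 -4.30681334  6.16808124]
False 12.9833 [ 0.00027191 -0.00619625  0.0473992 ] [ 1.52132362 -4.57478838  5.60278315]
[ 0.00025122 -0.00618334  0.04737887] [ 0.75991587 -4.18459091  5.87018818]
```

View pics/c4.png

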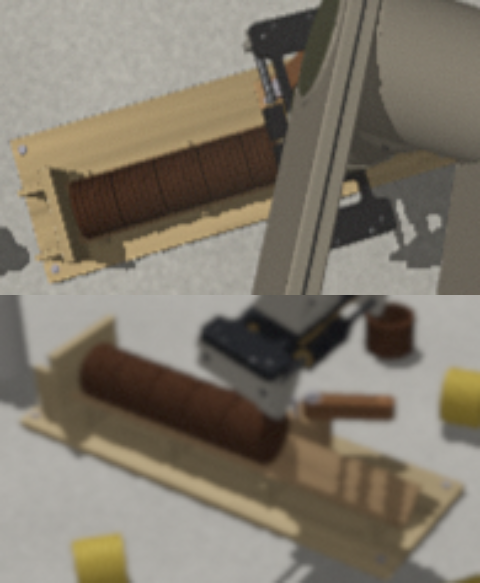

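```bash
python3 - <<'E'
from fit import *
print('front y',L(onz('top',(77/2.4615+195,212/2.458+205),.081)))
f=np.array(get_wrist_force());m=np.array(get_moment());t=np.array(get_tool_pos())
print('f jig',f@XJ,f@YJ,f[2],'m jig',m@XJ,m@YJ,m[2], 'rot',get_tool_rot(),ori(.26,1))
im=cv2.imread('pics/side2.png'); k=8; x0,y0=255,195
b=cv2.resize(im[y0:y0+70,x0:x0+95],None,fx=k,fy=k,interpolation=cv2.INTER_CUBIC)
for X,col in((t,(0,0,255)),(W(P,(0,-.01,.081)),(0,255,0)),(W(P,(0,-.01,.054)),(255,0,0)),(W(P,(.026,-.05,.042)),(255,255,0)),(W(P,(-.026,-.05,.042)),(0,255,255))):
    q=(proj('side',X)-[x0,y0]+.5)*k; cv2.circle(b,tuple(int(v) for v in q),4,col,-1)
cv2.imwrite('pics/c5.png',b)
E
```

```text
front y [-0.00279081  0.17880676  0.081     ]
f jig 0.10599814337495196 -5.022991326315689 5.783536762085439 m jig -0.8231148612324254 0.09645372448834842 0.015666914050380114 rot [-1.75612811 -2.34005992 -0.22978786] [-1.75556492 -2.33939675 -0.22951785]
```

View pics/c5.png

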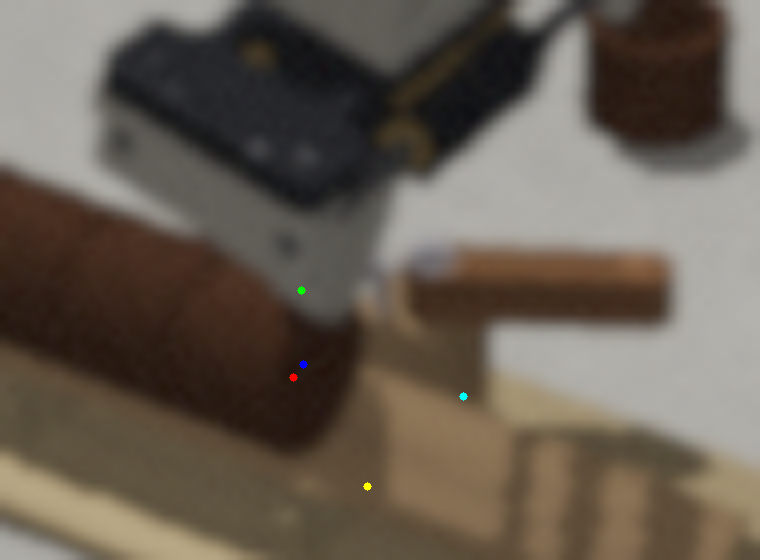

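```bash
python3 - <<'E'
from fit import *
print(proj('side',W(P,(0,-.1325,.048))),proj('top',W(P,(0,-.1325,.048))))
q=np.array((340.8,248.3))
for x in(-.0175,0,.0175):
    o,d=ray('side',q); o=L(o)+0; dd=np.array([d@XJ,d@YJ,d[2]]); print(o+dd*(x-o[0])/dd[0])
for f,c,x0,y0,X in(('side1','side',300,200,W(P,(0,-.1325,.048))),('top1','top',330,195,W(P,(0,-.1325,.048)))):
    im=cv2.imread(f'pics/{f}.png'); k=6
    b=cv2.resize(im[y0:y0+80,x0:x0+65],None,fx=k,fy=k,interpolation=cv2.INTER_CUBIC)
    cv2.circle(b,tuple(int(v) for v in (proj(c,X)-[x0,y0]+.5)*k),4,(0,0,255),-1); cv2.imwrite(f'pics/z_{c}.png',b)
cv2.imwrite('pics/c6.png',np.hstack([cv2.imread('pics/z_side.png'),cv2.imread('pics/z_top.png')]))
E
```

```text
[336.80246479 259.32930599] [362.64414976 250.79134658]
[-0.0175     -0.1506172   0.09831877]
[ 0.         -0.14138168  0.08330342]
[ 0.0175     -0.13214617  0.06828808]
```

View pics/c6.png

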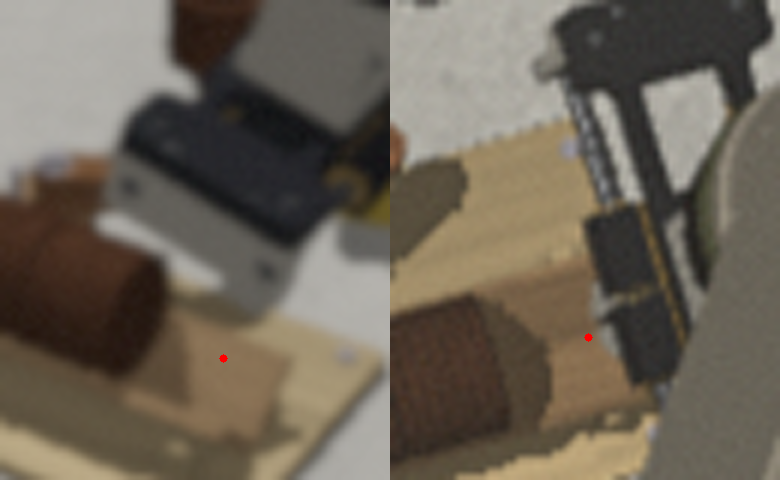

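The side view doesn't show fingertips at the reported TCP, and the reaction pushes upward. The fingers may be bearing on the base's upper rim, so I'll back off and look with the tool turned a quarter turn.

```bash
python3 - <<'E'
from fit import *
move_linear(W(P,(0,-.02,.047)),.1); move_linear(W(P,(0,-.10,.06)),.15)
print(get_wrist_force())
o=min((ori(0,1,np.pi/2),ori(0,1,-np.pi/2)),key=lambda o:abs(ik(W(P,(0,-.10,.07)),o)[5]))
np.save('o.npy',o); move_to(W(P,(0,-.10,.07)),o)
snap('top','top3.png'); snap('side','side3.png'); t=get_tool_pos()
print(get_time(),L(t),get_width(),get_wrist_force())
out=[]
for f,c,x0,y0 in(('side3','side',250,180),('top3','top',280,200)):
    im=cv2.imread(f'pics/{f}.png'); k=4
    b=cv2.resize(im[y0:y0+100,x0:x0+100],None,fx=k,fy=k,interpolation=cv2.INTER_CUBIC)
    for X,col in((t,(0,0,255)),(t+[0,0,.03],(0,255,0)),(W(P,(0,-.01,.081)),(255,0,0))): cv2.circle(b,tuple(int(v) for v in (proj(c,X)-[x0,y0]+.5)*k),3,col,-1)
    out.append(b)
cv2.imwrite('pics/c7.png',np.hstack(out))
E
```

```text
[-0.09983508  0.20434479  0.17695845]
16.025 [-8.31846751e-05 -9.99318192e-02  6.98718283e-02] 0.0002019579858846272 [ 0.61731072 -0.34060007  0.30534227]
```

View pics/c7.png

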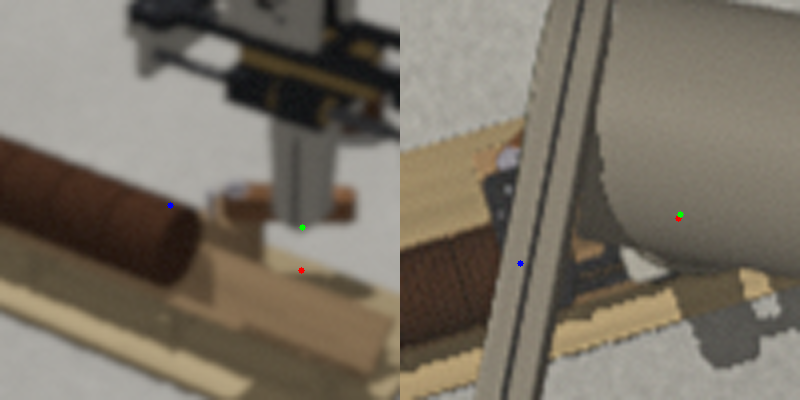

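The side crop shows the real fingertip at about (302,222), roughly 33 mm above the projected TCP (302,270). The fingers therefore end about 33 mm short of the reported TCP, and I'll lower the tool to match and finish the push.

```bash
cat >> fit.py <<'E'
D=.033  # real tips end this far short of the reported TCP
def pose(l,tilt,k=0):  # cradle-frame tip point -> TCP, orientation (tool turned a quarter)
    R=Ro.from_rotvec(ori(tilt,1))*Ro.from_euler('z',np.pi/2 if k==0 else -np.pi/2)
    return W(P,l)+D*R.as_matrix()[:,2],R.as_rotvec()
E
python3 - <<'E'
from fit import *
k=min((0,1),key=lambda k:abs(ik(*pose((0,-.10,.10),.15,k))[5])); print('k',k)
p,o=pose((0,-.10,.10),.15,k); move_to(p,o)
print('down',move_linear(pose((0,-.08,.050),.15,k)[0],.08,contact_N=5),get_wrist_force(),L(get_tool_pos()))
f0=np.array(get_wrist_force())
h=move_linear(pose((0,.0,.050),.15,k)[0],.03,contact_N=7)
f=np.array(get_wrist_force())-f0
print(h,get_time(),L(get_tool_pos()-(pose((0,0,0),.15,k)[0]-W(P,(0,0,0)))),f@XJ,f@YJ,f[2])
snap('top','top4.png'); snap('side','side4.png')
a=cv2.imread('pics/top4.png')[205:325,195:390]; b=cv2.imread('pics/side4.png')[190:295,195:370]
cv2.imwrite('pics/c8.png',np.vstack([cv2.resize(a,(480,295)),cv2.resize(b,(480,288))]))
E
```

```text
k 0
down False [0.13394703 0.42574529 0.58488516] [ 0.00031013 -0.07527715  0.01769472]
True 18.9083 [-4.81216987e-05 -2.03980593e-02  4.98834792e-02] 0.46630804715269064 -3.414318991736166 1.6121901821068436
```

View pics/c8.png

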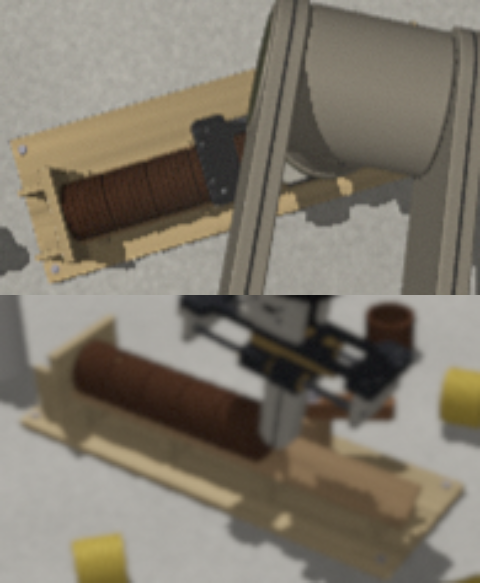

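The row now appears against the plate (top (63,200), no visible gap). I'll confirm it is solid with a firmer push, then back away.

```bash
python3 - <<'E'
from fit import *
k=0; off=pose((0,0,0),.15,k)[0]-W(P,(0,0,0))
y0=L(get_tool_pos()-off)[1]
h=move_linear(pose((0,y0+.012,.050),.15,k)[0],.01,contact_N=14)
print(h,get_time(),L(get_tool_pos()-off),np.array(get_wrist_force())@YJ,get_wrist_force()[2])
hold(.4)
move_linear(pose((0,-.075,.050),.15,k)[0],.12); move_linear(pose((0,-.075,.11),.15,k)[0],.15)
print(get_time())
E
```

```text
True 19.5167 [-0.00025654 -0.02057971  0.04950421] -3.1617411753905103 2.955595278680738
21.0667
```

```bash
python3 - <<'E'
from fit import *
def C(th,e,r=.058):
    u=np.array([-np.sin(th),-np.cos(th)]);n=np.array([-np.cos(th),np.sin(th)])
    return np.array([.055,-.0225])+r*u-n*e
def go(xy,z,v,**a): return move_linear(pose((*xy,z),0)[0],v,**a)
p,o=pose((*C(-.65,.035),.12),0); move_to(p,o)
print('down',go(C(-.65,.035),.053,.12,contact_N=6),L(get_tool_pos()))
for th in np.linspace(-.6,1.5,9):
    if go(C(th,.020),.053,.08,contact_N=15): print('stopped',th,L(get_tool_pos()),get_wrist_force()); break
    print(round(th,2),round(get_time(),2),np.round(get_wrist_force(),1))
h=go(C(1.57,.008),.053,.02,contact_N=8); f=np.array(get_wrist_force())
print(h,get_time(),L(get_tool_pos()),f@XJ,f@YJ,f[2])
E
```

```text
down False [ 0.11815478 -0.04795021  0.02057747]
-0.6 22.71 [-0.9 -0.1  1.2]
-0.34 23.06 [-0.3 -0.1  0.1]
-0.07 23.41 [-0.4 -0.6  0.2]
0.19 23.76 [-0.4  0.2  0.2]
0.45 24.11 [0.1 0.6 0.5]
0.71 24.46 [-0.5 -0.3  0. ]
0.98 24.81 [ 0.1 -1.1 -0.6]
1.24 25.16 [ 0.  -0.9  0.4]
1.5 25.51 [ 0.2  0.1 -0.4]
True 25.9167 [-0.00174343 -0.04369231  0.01998349] 0.8908161443163694 -2.9126460450746188 0.8008184484669136
```

```bash
python3 - <<'E'
from fit import *
h=move_linear(pose((-.003,-.030,.053),0)[0],.02,contact_N=12); print(h,L(get_tool_pos()))
hold(.3); move_linear(pose((-.003,-.075,.053),0)[0],.1); move_linear(pose((-.003,-.075,.14),0)[0],.15)
move_to(pose((-.02,-.25,.25),0)[0],get_tool_rot())
hold(.2); snap('top','top5.png'); snap('side','side5.png'); print(get_time(),get_wrist_force())
a=cv2.imread('pics/top5.png')[205:325,195:390]; b=cv2.imread('pics/side5.png')[190:295,195:370]
a=cv2.resize(a,(480,295),interpolation=cv2.INTER_CUBIC)
for l in((-.02,-.0225,.066),(.055,-.0225,.066),(0,-.01,.081),(0,.19,.081)):
    q=(proj('top',W(P,l))-[195,205]+.5)*2.46; cv2.circle(a,tuple(int(v) for v in q),2,(0,255,0),-1)
cv2.imwrite('pics/c9.png',np.vstack([a,cv2.resize(b,(480,288))]))
E
```

```text
True [-0.00169247 -0.04380109  0.02012862]
28.8833 [ 0.17252546 -0.57511047 -0.68995797]
```

View pics/c9.png

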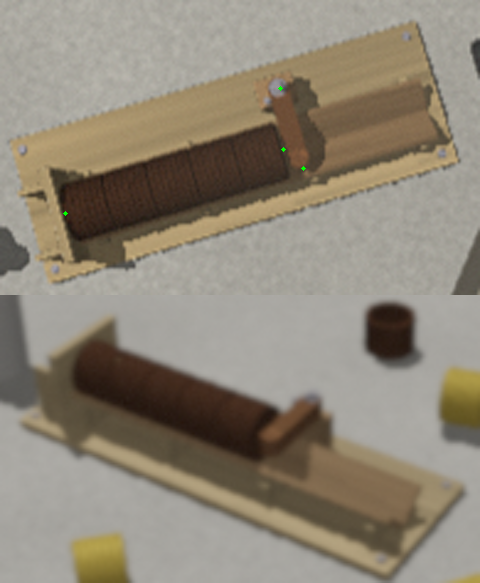

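The row lies closed against the plate (front (65,213), base back (283,150)). The keeper is fully across behind it, tip at about (303,168), where I predicted it. The robot is clear of everything.

```bash
python3 -c "
from bench import *
print(job_done(),get_time())"
```

```text
the job is handed in; nothing more can be done
the job is handed in; nothing more can be done
```

The row is closed up against the end plate, the keeper is fully across behind the base, nothing else was touched as far as the pictures and forces show, and the job was handed in at about 29 s; no verdict came back.

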